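# Set out the model railway station

## Robot

A 6-joint arm with a two-finger parallel gripper is mounted at the origin on the work surface. World frame = base frame: x ahead of the robot, y to its left, z up, the work surface at z = 0. Lengths are in m, angles in rad, forces in N, time in s.
With the tool pointing down it reaches from about 0.325 to 0.85 m from the base axis. Payload 4.4 kg.
Tool frame: the origin (TCP) lies midway between the tips of the shut fingers; the grasp point (between the pads) lies 19 mm behind it; z points along the fingers, y is the direction in which the jaws open and shut (so a half turn about z gives the same grasp; the last joint's range is limited). The gripper opens to 94 mm and grips with 3 to 60 N. Pads are 16 mm wide; open, the fingers measure 119 mm over their backs; the gripper's body (75 mm by 177 mm) begins 78 mm behind the grasp point.
Start: joints at [1.163, 0.207, 1.542, -0, 1.393, -0.15], TCP at [0.147, 0.556, 0.205] pointing down, gripper open.
Joint ranges: [-2.73, 2.73], [-0.86, 2.22], [0.23, 2.46], [-1.11, 4.25], [0.08, 2.63], [-2.82, 2.82]. Speed limits (rad/s): [2.79, 2.79, 3.14, 3.14, 3.14, 3.14].

## Interface

Orientations are given as a unit quaternion [x, y, z, w].
In Python, from station import telemetry, optics, order gives the robot as it stands.
- The arm moves only by the tool drive_tool, never from a script. Its argument "moves" is a list of rows, each a list of 3 entries, a list of its own where there are three numbers: the turn, a rotation vector about the tool's x, y, z in degrees, then the shift along the tool's x, y, z in mm, then the closure in counts, from 0 (fully open) to 255 (shut). In form: [[[rx, ry, rz], [tx, ty, tz], gripper], ...]. A call has 1 to 12 rows; each row is the pose to reach, as a shift and turn from the pose commanded when the call began, along the tool's axes at that moment; what a row does not reach only later rows make up. A row lasts 1/10 s, in which the tool goes at most 50 mm and 8.59 degrees, less where a joint would pass 70% of its speed; a pose out of reach is approached as far as the arm can. A call with a gripper value outside its range is refused whole. The fingers move at their own pace and stop on an object; "force" is the grip in N (left out, the last holds). Time passes only in rows, so rows that repeat a pose let the fingers close. It gives the time, the measured TCP pose, the force and the opening at its end, in the units of the state.
- telemetry.sense(): the state, without advancing time (a new reading comes with each control period).
- optics.camera(name): name is "side" or "top"; returns the picture (400x640x3 uint8, red, green, blue); there is no depth.
- optics.get_calibration(name): a dict with "intrinsics" (3x3 intrinsics, pixels), "pose" (4x4, takes a point from camera to world coordinates). Camera axes: x right, y down, z forward; pixel columns grow to the right and rows downward; lengths in m; the calibration is good to about 2 mm. A picture is of the moment at which its call begins. get_calibration takes no time and is no camera call.
- order.close_job(): hands the job in, once; it reports no verdict.
The state is a dict: "t": time; "joint_positions": joint angles; "joint_velocities": joint speeds; "joint_efforts": joint torques, N m; "ee_pos": TCP position; "ee_rot": TCP orientation; "force": force on the tool from outside, world axes, zero at the start; "torque": the same for the moment, N m; "width": opening from 0.0 (shut) to 1.0 (fully open).
Only numpy, scipy, OpenCV 4.12 (cv2) and the standard library are available. Lean on these libraries where they do the work, as an engineer would, in place of code of your own. Each camera call takes 0.05 s, during which the arm holds its last target. There are 200 camera calls.

## Task

Set out the station on the model railway platform, taking the pieces from the cutting mat: stand the brick station house in the middle of the platform, and put the white clock turret on the centre of its flat roof. Stand the blue-roofed signal cabin halfway along the free stretch between the house and the red lamp, and the orange-roofed shelter halfway along the free stretch between the house and the white lamp, so that house, cabin and shelter stand in one line along the middle of the platform, upright, with their long sides along it. Leave the tree and the yellow van standing where they are.

Things in the scene. Friction and masses are not known exactly. Their poses are not given: they have to be found in the camera images.
- platform: Fixed dark grey station platform slab with white edge lines, 90 mm wide (x) by 320 mm long (y), 12 mm high; origin at the centre of its underside, so its top is 12 mm above the origin; its y axis runs along its length. A low railway track strip (40 mm wide, 8 mm high) is attached along its -x long edge. It may lie to the robot's left or right.
- red_lamp: Fixed small lamp post with a red drum-shaped head (22 mm across), 56 mm tall, standing on the platform's centre line 140 mm from the platform's centre, at one end or the other (this varies); origin at the centre of its foot, on the platform's top.
- white_lamp: Fixed small lamp post with a white ball head (22 mm across), 63 mm tall, standing on the platform's centre line 140 mm from the platform's centre, at the other end from the red lamp; origin at the centre of its foot, on the platform's top.
- mat: Fixed dark green cutting mat with pale grid lines, 260 mm (x) by 340 mm (y), 3 mm thick; origin at the centre of its underside. All the loose pieces start upright on it, in any order, in two rows of three along its y axis; the rows are 130 mm apart, the places in a row 105 mm.
- house: Loose model station house, red brick walls with windows and a flat dark slate roof: a plain box 56 mm wide (x), 100 mm long (y), 50 mm tall, about 130 g; origin at the centre of its underside. It goes on the platform's middle.
- cabin: Loose model signal cabin with brown wooden foot, white windowed upper part and flat blue roof: a box 36 mm wide (x), 40 mm long (y), 54 mm tall, about 60 g; origin at the centre of its underside. It goes between house and red lamp, with equal gaps (about 25 mm) to the house's end wall and to the lamp, that is about 45 mm from the lamp's and 95 mm from the house's centre.
- shelter: Loose model waiting shelter, cream walls, dark open-looking front, flat orange roof: a box 34 mm wide (x), 44 mm long (y), 38 mm tall, about 50 g; origin at the centre of its underside. It goes between house and white lamp, with equal gaps (about 23 mm) to the house's end wall and to the lamp, that is about 45 mm from the lamp's and 95 mm from the house's centre.
- turret: Loose white clock turret, 30 mm by 30 mm square and straight-sided up to 32 mm, with a tapered copper cap to 44 mm, clock faces on two sides, about 30 g; origin at the centre of its underside. It goes on the centre of the house's roof, any way round.
- tree: Loose model tree with a light green crown, 40 mm across, 68 mm tall, on a round foot; origin at the centre of its underside. Bystander on the mat, to be left alone.
- van: Loose yellow model delivery van, 30 mm wide (x) over its wheels, 60 mm long (y), 26 mm tall; origin at the centre of its underside. Bystander on the mat, to be left alone.
Things that resemble listed ones, but are neither listed nor needed, are in the scene too. Several things look just like the house: the one meant starts farthest to the robot's left.

How it is judged:
By the outcome, as a careful person would: the job done as asked, in the order asked, and still so for the second after the job is handed in, with the robot touching nothing.
It also fails if it takes over 118 s, if anything falls off the work surface, if the arm or the gripper's body presses on something with over 40 N, if the wrist force passes 120 N, or if a joint passes its speed limit or range.

## Working session

There is one attempt and no reset: what is moved stays moved. The work goes in short steps, Python scripts to look and compute and a tool call to move; the robot and the scene stay as the last step left them, time stands still between calls to the robot, and variables do not carry over. Pictures are saved under pics/ and viewed, about 12 in all and at most 16, crops included, and the job is handed in when it is done.

Besides the shell and the picture viewer there is one more tool, called after "Request:" in YAML: its name, and indented under it one key for each argument. drive_tool: Moves the arm, as the interface text tells. Its arguments: {"type":"object","properties":{"moves":{"type":"array","items":{"type":"array"}},"force":{"type":"number"}},"required":["moves"]}

```bash
mkdir -p pics; ls
python3 - <<'E'
from station import telemetry, optics, order
import cv2,numpy as np
np.set_printoptions(precision=4,suppress=True)
for n in("top","side"):
    im=optics.camera(n); cv2.imwrite(f"pics/{n}0.png",im[:,:,::-1]); c=optics.get_calibration(n); print(n,c["intrinsics"],c["pose"])
print(telemetry.sense())
E
```

```text
pics
top [[490.1721   0.     312.8538]
 [  0.     490.1721 194.484 ]
 [  0.       0.       1.    ]] [[ 0.0049 -0.987   0.1609  0.2823]
 [-1.     -0.0045  0.003   0.015 ]
 [-0.0023 -0.1609 -0.987   1.1367]
 [ 0.      0.      0.      1.    ]]
side [[371.4577   0.     319.2242]
 [  0.     371.4577 202.0893]
 [  0.       0.       1.    ]] [[ 0.9906 -0.0855  0.1067  0.3785]
 [-0.1362 -0.6881  0.7127 -0.6392]
 [ 0.0125 -0.7206 -0.6933  0.67  ]
 [ 0.      0.      0.      1.    ]]
{'t': 0.1, 'joint_positions': array([ 1.1625,  0.2074,  1.5428,  0.    ,  1.3935, -0.1505]), 'joint_velocities': array([-0.0009, -0.0014, -0.0031, -0.0003, -0.0002, -0.0006]), 'joint_efforts': array([ -0.0003, -37.1866, -28.2293,   0.0699,   0.0311,  -0.0001]), 'ee_pos': array([0.1463, 0.5553, 0.2044]), 'ee_rot': array([ 0.1285,  0.9917, -0.001 , -0.0003]), 'force': array([ 0.0894,  0.301 , -0.7708]), 'torque': array([-0.0104,  0.0227,  0.0274]), 'width': 1.0010039114021754}
```

View pics/top0.png

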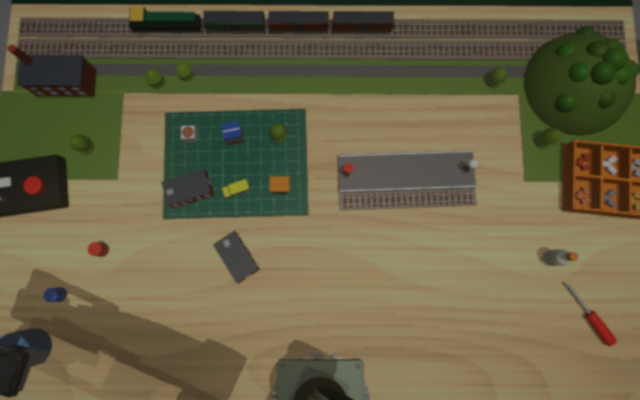

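View pics/side0.png

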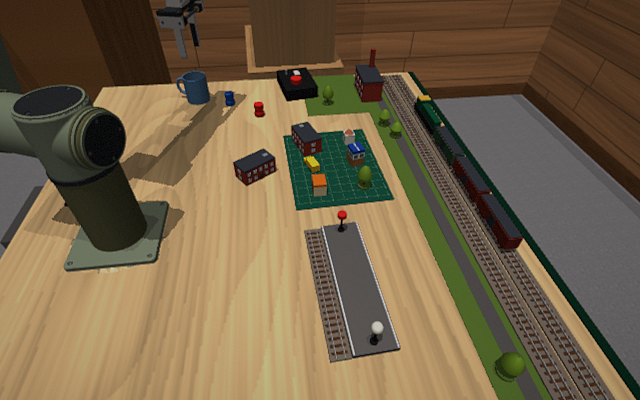

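The top view shows the mat at x 165–307, y 110–217 with turret (188,132), cabin (232,131), tree (278,131), house (188,189), van (236,187) and shelter (280,184). The platform is at x 338–476, y 152–208, with the red lamp at (348,169) and the white lamp at (472,164).
House candidates are (188,189) on the mat, (237,257) on bare wood, and a scenery building with a chimney at (58,76). The mat one fits: the pieces start on the mat, and it's the leftmost of the plain boxes. I'll confirm in a crop.

```bash
cat > h.py <<'E'
from station import telemetry, optics, order
import cv2,numpy as np
np.set_printoptions(precision=4,suppress=True)
def ray(n,u,v):
    c=optics.get_calibration(n); P=np.array(c["pose"])
    return P[:3,3],P[:3,:3]@np.linalg.inv(c["intrinsics"])@np.array([u,v,1.])
def at(n,uv,z):
    o,d=ray(n,*uv); return (o+d*(z-o[2])/d[2])[:2]
def proj(n,p):
    c=optics.get_calibration(n); P=np.array(c["pose"]); q=c["intrinsics"]@(P[:3,:3].T@(np.array(p)-P[:3,3])); return q[:2]/q[2]
def snap(n,name=None):
    im=optics.camera(n)[:,:,::-1].copy()
    if name: cv2.imwrite(f"pics/{name}.png",im)
    return im
def rect(mask,n,z,k=0):
    """world min-area rect of the largest blob lying at height z"""
    cs,_=cv2.findContours(mask.astype(np.uint8),cv2.RETR_EXTERNAL,cv2.CHAIN_APPROX_NONE)
    c=max(cs,key=cv2.contourArea)[:,0,:]
    w=np.array([at(n,p,z) for p in c])*1000
    (cx,cy),(a,b),t=cv2.minAreaRect(w.astype(np.float32))
    if a>b: a,b,t=b,a,t+90     # angle of short side
    return np.array([cx,cy,a,b,(t+90)%180-90])
E
python3 - <<'E'
from h import *
a=cv2.imread("pics/top0.png")
h=cv2.cvtColor(a,cv2.COLOR_BGR2HSV)
for p in [(188,132),(188,125),(188,139),(232,131),(232,140),(280,184),(280,193),(188,185),(200,180),(190,200),(400,170),(360,181),(400,185),(348,169),(472,163),(237,257)]:
    print(p,a[p[1],p[0]],h[p[1],p[0]])
t=cv2.resize(a[100:225,155:315],None,fx=5,fy=5,interpolation=cv2.INTER_CUBIC)[:,:800]
s=cv2.imread("pics/side0.png")
cv2.imwrite("pics/c1.png",t[:600])
s1=cv2.resize(s[55:215,225:425],None,fx=4,fy=4,interpolation=cv2.INTER_CUBIC)[:600]
cv2.imwrite("pics/c2.png",s1)
E
```

```text
(188, 132) [ 49  72 115] [ 10 146 115]
(188, 125) [72 83 78] [44 34 83]
(188, 139) [70 77 80] [21 32 80]
(232, 131) [119  77  62] [112 122 119]
(232, 140) [45 49 48] [38 21 49]
(280, 184) [ 37  96 147] [ 16 191 147]
(280, 193) [33 47 45] [34 76 47]
(188, 185) [58 58 56] [90  9 58]
(200, 180) [59 58 55] [98 17 59]
(190, 200) [50 56 63] [14 53 63]
(400, 170) [80 84 89] [13 26 89]
(360, 181) [82 87 92] [15 28 92]
(400, 185) [81 86 90] [17 25 90]
(348, 169) [ 42  52 148] [  3 183 148]
(472, 163) [140 146 146] [ 30  10 146]
(237, 257) [66 68 69] [20 11 69]
```

View pics/c1.png

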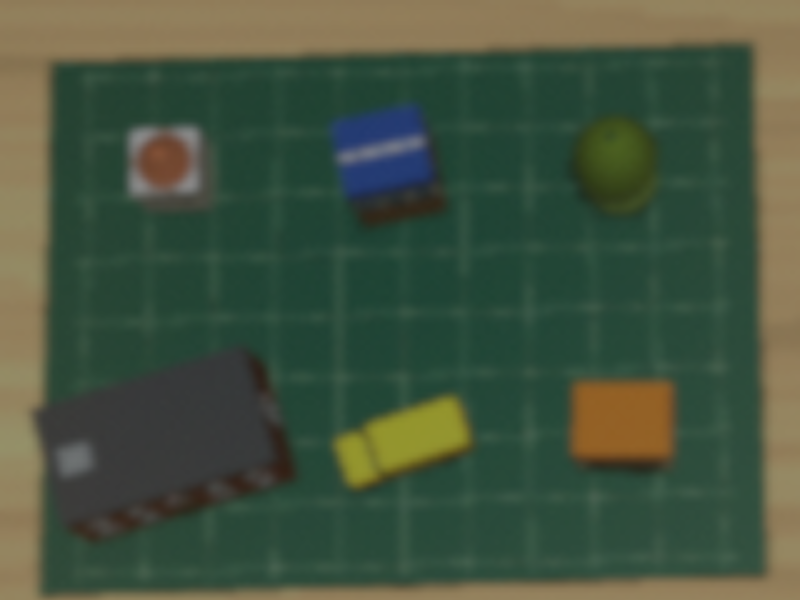

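View pics/c2.png

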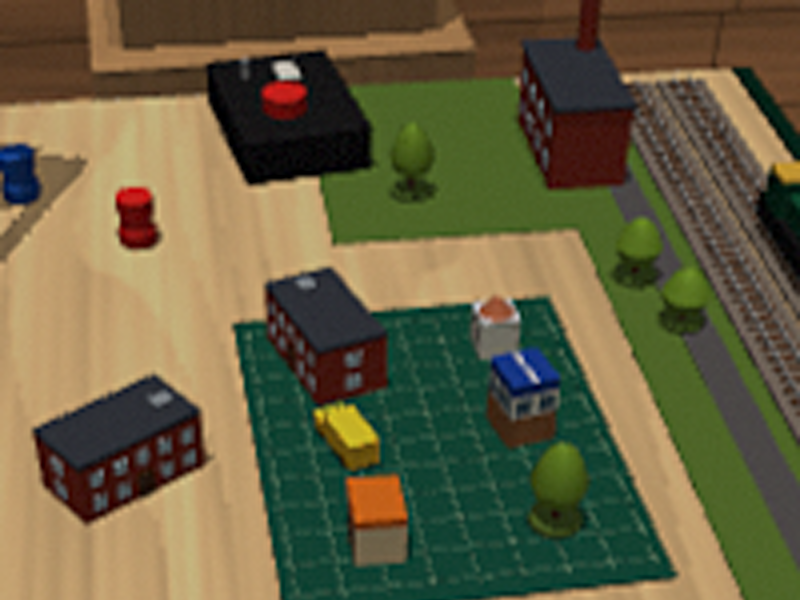

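Confirmed: the house on the mat (top 188,189) has the flat slate roof and windowed brick walls. The one at (237,257) is its twin, farther right. The chimney building is scenery of a different shape. Next I'll measure.

```bash
cat >> h.py <<'E'
def roi(im,n,x0,y0,x1,y1):
    m=np.zeros(im.shape[:2],bool); m[y0:y1,x0:x1]=1; return m
def hsv(im): return [x.astype(int) for x in cv2.split(cv2.cvtColor(im,cv2.COLOR_BGR2HSV))]
E
python3 - <<'E'
from h import *
a=cv2.imread("pics/top0.png"); H,S,V=hsv(a); R=lambda *b: roi(a,"top",*b)
op=lambda m:cv2.morphologyEx(m.astype(np.uint8),cv2.MORPH_OPEN,np.ones((3,3)))
print("house",rect(op(R(155,160,218,215)&(S<50)&(V>40)),"top",.053))
print("cabin",rect(R(215,110,250,150)&(((H>100)&(H<130)&(S>70)&(V>80))|((V>110)&(S<120))),"top",.057))
print("shelter",rect(R(262,165,300,200)&(H<25)&(S>120)&(V>85),"top",.041))
print("turret",rect(R(170,115,206,150)&(((V>75)&(S<60))&(V>105)|((H<18)&(S>60)&(V>75))),"top",.035))
m=R(330,140,485,192)&(S<45)&(V>55)
print("platform",rect(op(m),"top",.012))
print("van",rect(R(215,170,256,205)&(H>22)&(H<35)&(S>150)&(V>90),"top",.029))
print("mat",rect(R(150,95,320,230)&(H>60)&(H<90)&(S>60),"top",.003))
s=cv2.imread("pics/side0.png"); h2,s2,v2=hsv(s)
def cen(m): y,x=np.nonzero(m); return np.array([x.mean(),y.mean()]),len(x)
def tri(p,q):
    o,d=ray("top",*p);o2,e=ray("side",*q)
    t=np.linalg.lstsq(np.c_[d,-e],o2-o,rcond=None)[0]; A=o+d*t[0];B=o2+e*t[1]; return (A+B)/2*1000,np.linalg.norm(A-B)*1000
p,_=cen(R(335,155,360,180)&((H<8)|(H>172))&(S>110)); q,_=cen(roi(s,"",325,200,360,225)&((h2<6)|(h2>174))&(s2>150)); print("red",p,q,tri(p,q),at("top",p,.062)*1000)
p,_=cen(R(460,155,485,175)&(V>105)&(S<50)); q,_=cen(roi(s,"",365,315,388,335)&(v2>150)&(s2<60)); print("white",p,q,tri(p,q),at("top",p,.064)*1000)
E
```

```text
house [471.8793 301.12    64.6845 107.5029  17.6367]
cabin [607.5372 206.1822  37.0683  41.4982  13.2449]
shelter [485.9033  95.5186  34.6803  45.7883   0.2597]
turret [609.0082 310.8492  30.3008  30.6209 -87.2388]
platform [ 522.3222 -204.0387   91.5708  327.1142    2.3496]
van [477.8006 196.6833  26.0916  57.8643  21.2514]
mat [543.1501 202.9135 254.3741 332.8351   1.8553]
red [347.6092 167.977 ] [341.6308 214.6923] (array([518.1384, -59.4017,  59.708 ]), np.float64(0.7504039174483544)) [518.0198 -59.252 ]
white [473.2857 163.1905] [377.0645 326.6452] (array([ 529.4335, -340.2717,   64.6686]), np.float64(0.3756676017827801)) [ 529.7804 -340.5118]
```

```bash
cat >> h.py <<'E'
from scipy.spatial.transform import Rotation as Rn
def go(x,y,z,ang):
    """tool-frame turn (deg about z) and shift (mm) from measured pose to TCP (x,y,z mm), jaw axis at ang deg (mod 180)"""
    s=telemetry.sense(); R=Rn.from_quat(s["ee_rot"]).as_matrix()
    d=R.T@(np.array([x,y,z])-1000*s["ee_pos"]); cur=np.degrees(np.arctan2(R[1,1],R[0,1]))
    rz=(cur-ang+90)%180-90
    print("t",s["t"],"pos",s["ee_pos"]*1000,"jaw",round(cur,2),"q6",s["joint_positions"][5].round(2),"w",s["width"],"F",s["force"],"-> rz %.2f shift"%rz,d.round(1), "tilt",R[:2,2].round(4))
E
python3 - <<'E'
from h import *
a=cv2.imread("pics/top0.png"); H,S,V=hsv(a)
b,g,r=[x.astype(int) for x in cv2.split(a)]
m=roi(a,"",155,160,218,215)&(r-b<6)&(g-b<9)&(V>40)
m|=roi(a,"",162,184,178,198)&(V>75)&(S<40)
m=cv2.morphologyEx(m.astype(np.uint8),cv2.MORPH_OPEN,np.ones((3,3)))
print(rect(m,"top",.053))
m=roi(a,"",330,140,485,192)&(r-b<22)&(V>55)
print(rect(cv2.morphologyEx(m.astype(np.uint8),cv2.MORPH_OPEN,np.ones((5,5))),"top",.012))
go(472,302,120,17.6)
E
```

```text
[477.3894 302.3521  55.9863 106.5636  17.3424]
[ 520.9873 -202.9327   93.9856  324.6929    2.2773]
t 0.1 pos [146.2903 555.3029 204.3783] jaw 75.23 q6 -0.15 w 1.0010039114021754 F [ 0.0894  0.301  -0.7708] -> rz 57.63 shift [-379.6 -161.7   84.6] tilt [-0.0009 -0.0019]
```

Request:
drive_tool:
  moves:
    - [[0,0,57.8],[-383,-159,80],0]
    - [[0,0,57.8],[-383,-159,80],0]
    - [[0,0,57.8],[-383,-159,80],0]
    - [[0,0,57.8],[-383,-159,80],0]
    - [[0,0,57.8],[-383,-159,80],0]
    - [[0,0,57.8],[-383,-159,80],0]
    - [[0,0,57.8],[-383,-159,80],0]
    - [[0,0,57.8],[-383,-159,80],0]
    - [[0,0,57.8],[-383,-159,80],0]
    - [[0,0,57.8],[-383,-159,80],0]
    - [[0,0,57.8],[-383,-159,80],0]
    - [[0,0,57.8],[-383,-159,80],0]
  force: 25

```text
t: 1.3
ee_pos: [0.4753, 0.3054, 0.1254]
ee_rot: [0.591, 0.806, -0.0, -0.0]
force: [-1.4, 0.7, 0.4]
width: 0.999
```

Run:
```python
from h import *
go(476.5,304,9,17.4)
a=snap("top","top1")
```

```text
t 1.3 pos [475.3032 305.4367 125.4227] jaw 17.5 q6 0.11 w 0.9993998208907638 F [-1.4187  0.7216  0.3619] -> rz 0.10 shift [ -1.8   0.8 116.4] tilt [-0.0007  0.0002]
```

View pics/top1.png

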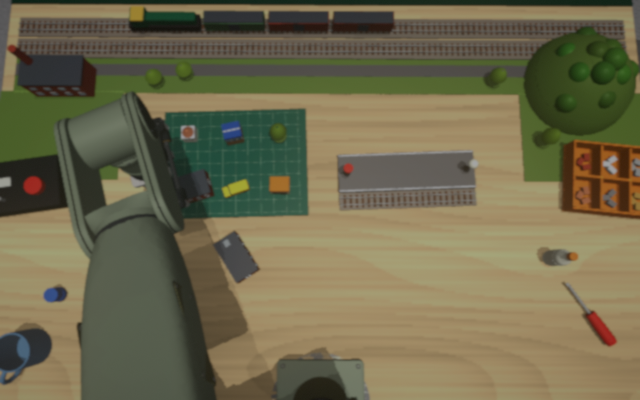

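The arm now stands over the house, whose end still shows at (200,185). The other pieces haven't moved. Descending to grip.

Request:
drive_tool:
  moves:
    - [[0,0,0],[-2,1,30],0]
    - [[0,0,0],[-2,1,60],0]
    - [[0,0,0],[-2,1,85],0]
    - [[0,0,0],[-2,1,105],0]
    - [[0,0,0],[-2,1,115],0]
    - [[0,0,0],[-2,1,116],0]
    - [[0,0,0],[-2,1,116],255]
    - [[0,0,0],[-2,1,116],255]
    - [[0,0,0],[-2,1,116],255]
    - [[0,0,0],[-2,1,116],255]
    - [[0,0,0],[-2,1,116],255]
    - [[0,0,0],[-2,1,116],255]
  force: 25

```text
t: 2.55
ee_pos: [0.478, 0.303, 0.0099]
ee_rot: [0.592, 0.806, -0.0, -0.0]
force: [-1.0, -0.4, 2.7]
width: 0.595
```

Run:
```python
from h import *
go(476.5,304,140,17.4)
```

```text
t 2.55 pos [477.9558 302.9721   9.8605] jaw 17.42 q6 0.11 w 0.5952408024385091 F [-1.0004 -0.3542  2.729 ] -> rz 0.02 shift [   1.4   -1.1 -130.1] tilt [-0.0001  0.    ]
```

Request:
drive_tool:
  moves:
    - [[0,0,0],[0,0,-20],255]
    - [[0,0,0],[0,0,-60],255]
    - [[0,0,0],[0,0,-100],255]
    - [[0,0,0],[-35,-7,-110],255]
    - [[0,0,2],[-78,-17,-110],255]
    - [[0,0,5],[-125,-27,-110],255]
    - [[0,0,8],[-170,-37,-110],255]
    - [[0,0,11],[-215,-47,-110],255]
    - [[0,0,14],[-260,-56,-110],255]
    - [[0,0,15.1],[-305,-66,-110],255]
    - [[0,0,15.1],[-345,-75,-110],255]
    - [[0,0,15.1],[-380,-82,-110],255]

```text
t: 3.75
ee_pos: [0.5132, -0.0864, 0.1192]
ee_rot: [0.693, 0.721, -0.0, 0.0]
force: [0.7, -0.2, -1.4]
width: 0.597
```

Run:
```python
from h import *
go(523.5,-200,60,2.3)
```

```text
t 3.75 pos [513.2242 -86.3961 119.2363] jaw 2.25 q6 -0.37 w 0.596513699014656 F [ 0.7394 -0.197  -1.3591] -> rz -0.05 shift [-113.9    5.8   59.3] tilt [-0.     -0.0002]
```

Request:
drive_tool:
  moves:
    - [[0,0,0],[-35,2,0],255]
    - [[0,0,0],[-70,4,10],255]
    - [[0,0,0],[-100,6,30],255]
    - [[0,0,0],[-114,6,50],255]
    - [[0,0,0],[-114,6,66],255]
    - [[0,0,0],[-114,6,70],255]
    - [[0,0,0],[-114,6,70],255]

```text
t: 4.45
ee_pos: [0.5233, -0.1972, 0.0485]
ee_rot: [0.693, 0.721, -0.0, -0.001]
force: [0.9, 0.1, -1.2]
width: 0.596
```

Run:
```python
from h import *
go(523.5,-200,21,2.3)
a=snap("side"); 
cv2.imwrite("pics/s2.png",cv2.resize(a[190:390,260:460],None,fx=3,fy=3,interpolation=cv2.INTER_CUBIC))
t=snap("top","top2")
```

```text
t 4.45 pos [ 523.2854 -197.233    48.4505] jaw 2.33 q6 -0.56 w 0.5959404916470836 F [ 0.8984  0.0988 -1.1963] -> rz 0.03 shift [-2.8  0.2 27.4] tilt [-0.0021  0.0012]
```

View pics/s2.png

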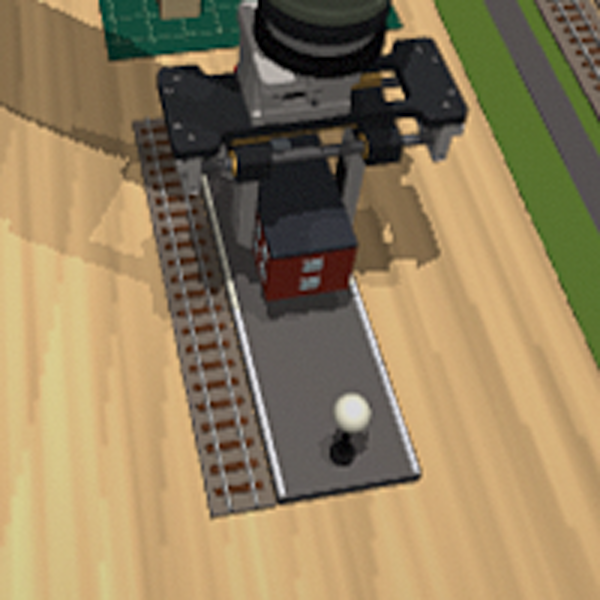

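The side crop shows the house held level over the platform. Its end-wall foot corners are at crop (267,300) and (352,289), its roof-edge corners at (278,258) and (355,238), and the white lamp at (352,412).

Run:
```python
from h import *
f=lambda u,v:(260+(u+.5)/3-.5,190+(v+.5)/3-.5)
for p,z in [((267,300),.0416),((352,289),.0416),((273,257),.0916),((355,237),.0916)]: print(at("side",f(*p),z)*1000)
# platform top edges in side view: white line corners
for p in [(281,498),(420,473)]: print("corner",at("side",f(*p),.012)*1000)
ax=np.array([-np.sin(np.radians(2.3)),np.cos(np.radians(2.3))])
print(np.array([523.3,-200])-160*ax)
```

```text
[ 498.8376 -245.9079]
[ 556.1832 -244.839 ]
[ 498.9486 -247.2134]
[ 553.4478 -238.9539]
corner [ 486.4072 -362.9628]
corner [ 573.2852 -358.9761]
[ 529.7211 -359.8711]
```

Request:
drive_tool:
  moves:
    - [[0,0,0],[-5.5,0,10],255]
    - [[0,0,0],[-5.5,0,20],255]
    - [[0,0,0],[-5.5,0,26],255]
    - [[0,0,0],[-5.5,0,29],255]
    - [[0,0,0],[-5.5,0,29],255]
    - [[0,0,0],[-5.5,0,29],255]

```text
t: 5.15
ee_pos: [0.5245, -0.2032, 0.0204]
ee_rot: [0.693, 0.721, 0.0, -0.0]
force: [0.3, 0.3, -0.8]
width: 0.597
```

Run:
```python
from h import *
go(523.5,-202.5,19,2.3)
a=snap("side")
cv2.imwrite("pics/s3.png",cv2.resize(a[215:385,290:430],None,fx=4,fy=4,interpolation=cv2.INTER_CUBIC)[:600])
```

```text
t 5.15 pos [ 524.4722 -203.2409   20.4376] jaw 2.33 q6 -0.56 w 0.5966270680104804 F [ 0.262   0.3292 -0.8076] -> rz 0.03 shift [ 0.8 -0.9  1.4] tilt [-0.  0.]
```

View pics/s3.png

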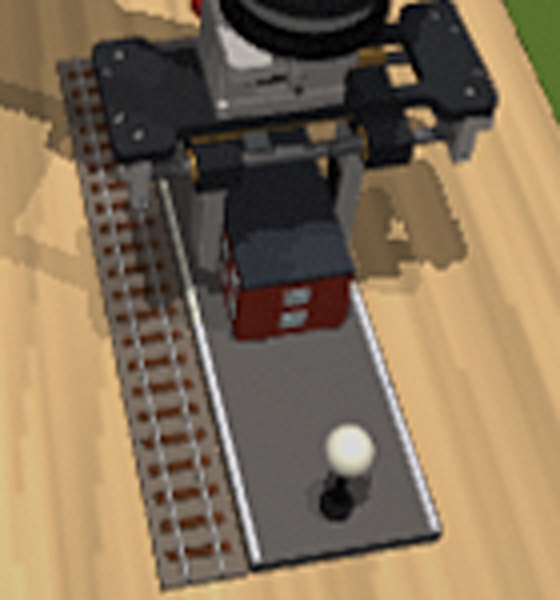

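The house is now just above the platform, with foot corners at crop (238,340) and (348,325) and roof-end corners at (240,285) and (354,272).

Run:
```python
from h import *
f=lambda u,v:(290+(u+.5)/4-.5,215+(v+.5)/4-.5)
for p,z in [((238,340),.0135),((348,325),.0135),((240,285),.0635),((354,272),.0635),((258,567),.012),((440,536),.012)]: print(at("side",f(*p),z)*1000)
```

```text
[ 500.6684 -251.1799]
[ 557.5932 -249.8938]
[ 498.0806 -251.6015]
[ 554.0265 -251.4487]
[ 487.5535 -364.4018]
[ 572.5087 -361.3015]
```

Request:
drive_tool:
  moves:
    - [[0,0,0],[0,-1.3,0.6],255]
    - [[0,0,0],[0,-1.3,1.3],255]
    - [[0,0,0],[0,-1.3,1.3],255]
    - [[0,0,0],[0,-1.3,1.3],150]
    - [[0,0,0],[0,-1.3,1.3],0]
    - [[0,0,0],[0,-1.3,1.3],0]
    - [[0,0,0],[0,-1.3,1.3],0]
    - [[0,0,0],[0,-1.3,1.3],0]
    - [[0,0,0],[0,-1.3,-20],0]
    - [[0,0,0],[0,-1.3,-60],0]
    - [[0,0,0],[0,-1.3,-100],0]
    - [[0,0,0],[0,-1.3,-130],0]

```text
t: 6.4
ee_pos: [0.5239, -0.2038, 0.1532]
ee_rot: [0.693, 0.721, 0.0, 0.001]
force: [0.3, -1.0, 0.9]
width: 0.999
```

Run:
```python
from h import *
go(609,311,110,2.5)
```

```text
t 6.4 pos [ 523.9085 -203.7544  153.1668] jaw 2.33 q6 -0.57 w 0.9992248036206541 F [ 0.3095 -0.9993  0.9062] -> rz -0.17 shift [510.9 105.8  42.7] tilt [ 0.0024 -0.0014]
```

Request:
drive_tool:
  moves:
    - [[0,0,-0.5],[48,10,10],0]
    - [[0,0,-0.5],[96,20,20],0]
    - [[0,0,-0.5],[145,30,30],0]
    - [[0,0,-0.5],[193,40,40],0]
    - [[0,0,-0.5],[242,50,45],0]
    - [[0,0,-0.5],[290,60,45],0]
    - [[0,0,-0.5],[339,70,45],0]
    - [[0,0,-0.5],[387,80,45],0]
    - [[0,0,-0.5],[435,90,45],0]
    - [[0,0,-0.5],[475,98,45],0]
    - [[0,0,-0.5],[511,106,45],0]
    - [[0,0,-0.5],[511,106,45],0]

```text
t: 7.6
ee_pos: [0.6081, 0.3165, 0.1054]
ee_rot: [0.688, 0.726, 0.001, -0.0]
force: [0.1, 0.4, 0.5]
width: 0.996
```

Run:
```python
from h import *
go(609,311,6.5,2.8)
a=snap("top","top3"); b,g,r=[x.astype(int) for x in cv2.split(a)]; H,S,V=hsv(a)
# house on platform, roof
m=roi(a,"",372,140,445,192)&(r-b<6)&(V>40)
m=cv2.morphologyEx(m.astype(np.uint8),cv2.MORPH_OPEN,np.ones((3,3)))
print("house",rect(m,"top",.062))
t=cv2.resize(a[100:225,325:485],None,fx=5,fy=5,interpolation=cv2.INTER_CUBIC)[:600]
cv2.imwrite("pics/c3.png",t)
```

```text
t 7.6 pos [608.088  316.4504 105.3508] jaw 3.13 q6 0.3 w 0.995626961147665 F [0.0941 0.3535 0.5476] -> rz 0.33 shift [-5.7  0.5 98.8] tilt [0.0011 0.002 ]
house [ 525.1099 -200.3901   56.1758   97.9871    2.685 ]
```

View pics/c3.png

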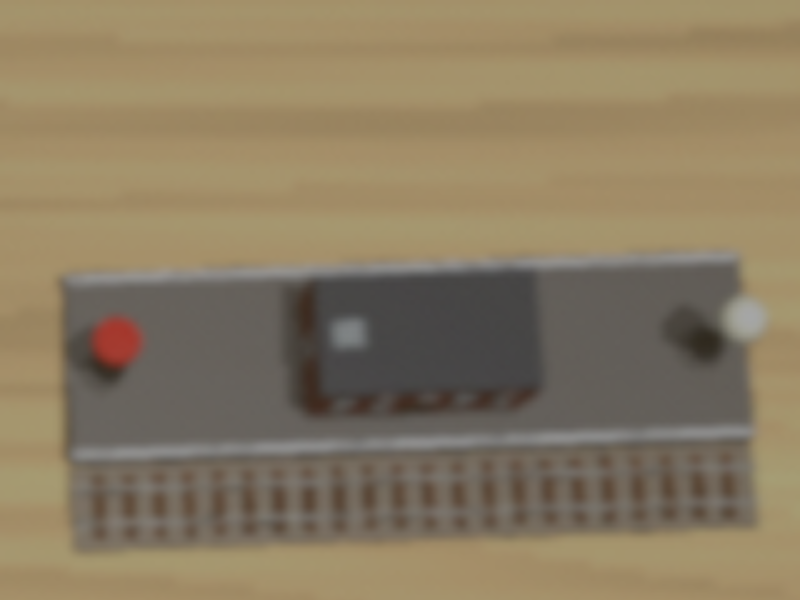

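The house stands upright and straight on the platform, with roof corners at crop (318,280), (538,270), (541,388) and (318,398). Platform corners are at (64,278), (739,257), (752,438) and (71,457). Checking the numbers and gripping the turret.

Run:
```python
from h import *
f=lambda u,v:(325+(u+.5)/5-.5,100+(v+.5)/5-.5)
q=np.array([at("top",f(*p),.012)*1000 for p in [(64,277),(739,256),(752,438),(71,458)]]); print(q,q.mean(0))
q=np.array([at("top",f(*p),.062)*1000 for p in [(316,280),(539,270),(542,388),(316,398)]]); print(q,q.mean(0))
```

```text
[[ 560.1251  -38.8682]
 [ 571.6772 -357.0875]
 [ 484.5382 -359.0063]
 [ 473.6523  -41.8544]] [ 522.4982 -199.2041]
[[ 546.8837 -149.8384]
 [ 551.9426 -250.276 ]
 [ 497.8101 -249.7588]
 [ 492.81   -148.7749]] [ 522.3616 -199.662 ]
```

Request:
drive_tool:
  moves:
    - [[0,0,0.3],[-5.5,0.5,30],0]
    - [[0,0,0.3],[-5.5,0.5,60],0]
    - [[0,0,0.3],[-5.5,0.5,83],0]
    - [[0,0,0.3],[-5.5,0.5,95],0]
    - [[0,0,0.3],[-5.5,0.5,98],0]
    - [[0,0,0.3],[-5.5,0.5,98],255]
    - [[0,0,0.3],[-5.5,0.5,98],255]
    - [[0,0,0.3],[-5.5,0.5,98],255]
    - [[0,0,0.3],[-5.5,0.5,98],255]
    - [[0,0,0.3],[-5.5,0.5,98],255]
    - [[0,0,0.3],[-5.5,0.5,98],255]
    - [[0,0,0.3],[-5.5,0.5,98],255]
  force: 12

```text
t: 8.85
ee_pos: [0.609, 0.3062, 0.0075]
ee_rot: [0.691, 0.723, -0.0, 0.0]
force: [-0.3, -1.0, -0.8]
width: 0.442
```

Run:
```python
from h import *
go(524.5,-200,153,2.5)
```

```text
t 8.85 pos [608.9716 306.1586   7.5051] jaw 2.54 q6 0.29 w 0.44215386787802974 F [-0.3126 -1.0054 -0.7554] -> rz 0.04 shift [-501.9 -106.8 -145.5] tilt [ 0. -0.]
```

The house centre matches the platform centre within 1 mm. The arm hadn't settled when I took the pose, so I'll shift 4 mm before the jaws finish closing.

Request:
drive_tool:
  moves:
    - [[0,0,0],[2,0,0],100]
    - [[0,0,0],[4.5,0,0],100]
    - [[0,0,0],[4.5,0,0],100]
    - [[0,0,0],[4.5,0,0],255]
    - [[0,0,0],[4.5,0,0],255]
    - [[0,0,0],[4.5,0,0],255]
    - [[0,0,0],[4.5,0,0],255]
    - [[0,0,0],[4.5,0,0],255]
    - [[0,0,0],[4.5,0,0],255]
    - [[0,0,0],[4.5,0,0],255]
    - [[0,0,0],[4.5,0,0],255]
    - [[0,0,0],[4.5,0,0],255]
  force: 12

```text
t: 10.05
ee_pos: [0.6088, 0.3106, 0.0075]
ee_rot: [0.691, 0.723, 0.0, 0.0]
force: [-0.8, -0.1, 0.5]
width: 0.317
```

Run:
```python
from h import *
go(523.4,-200,150,2.5)
```

```text
t 10.05 pos [608.8466 310.5822   7.4549] jaw 2.53 q6 0.3 w 0.316971604268962 F [-0.827  -0.1374  0.5292] -> rz 0.03 shift [-506.3 -107.9 -142.5] tilt [ 0.0001 -0.    ]
```

Request:
drive_tool:
  moves:
    - [[0,0,0],[0,0,-15],255]
    - [[0,0,0],[0,0,-50],255]
    - [[0,0,0],[-10,-2,-90],255]
    - [[0,0,0],[-40,-9,-125],255]
    - [[0,0,0],[-80,-17,-135],255]
    - [[0,0,0],[-125,-27,-135],255]
    - [[0,0,0],[-170,-36,-135],255]
    - [[0,0,0],[-215,-46,-135],255]
    - [[0,0,0],[-260,-55,-135],255]
    - [[0,0,0],[-305,-65,-135],255]
    - [[0,0,0],[-350,-75,-135],255]
    - [[0,0,0],[-395,-84,-135],255]

```text
t: 11.25
ee_pos: [0.5421, -0.0895, 0.144]
ee_rot: [0.691, 0.723, 0.0, 0.001]
force: [0.5, 0.3, -0.3]
width: 0.318
```

Request:
drive_tool:
  moves:
    - [[0,0,0],[-40,-9,0],255]
    - [[0,0,0],[-75,-16,0],255]
    - [[0,0,0],[-100,-21,10],255]
    - [[0,0,0],[-110,-23.5,30],255]
    - [[0,0,0],[-110,-23.5,40],255]
    - [[0,0,0],[-110,-23.5,45],255]
    - [[0,0,0],[-110,-23.5,45],255]
    - [[0,0,0],[-110,-23.5,45],255]
    - [[0,0,0],[-110,-23.5,45],255]

```text
t: 12.15
ee_pos: [0.5246, -0.1982, 0.0984]
ee_rot: [0.691, 0.723, 0.0, 0.001]
force: [1.5, -0.2, -0.9]
width: 0.321
```

Run:
```python
from h import *
go(522.8,-200,67.5,2.5)
a=snap("side")
cv2.imwrite("pics/s4.png",cv2.resize(a[215:365,290:430],None,fx=4,fy=4,interpolation=cv2.INTER_CUBIC))
```

```text
t 12.15 pos [ 524.566  -198.2204   98.4216] jaw 2.6 q6 -0.56 w 0.32082778485210106 F [ 1.4766 -0.1784 -0.8722] -> rz 0.10 shift [-1.7 -1.9 30.9] tilt [ 0.0015 -0.0008]
```

View pics/s4.png

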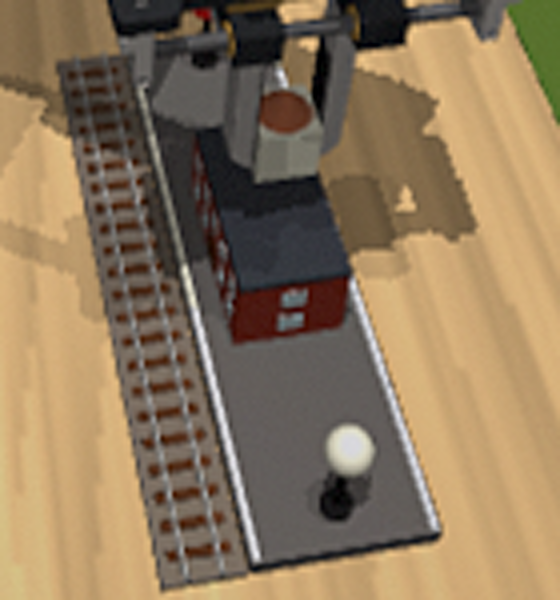

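The turret hangs upright over the house roof, with its base at crop (253–318,180) and the roof below it. Lowering.

Request:
drive_tool:
  moves:
    - [[0,0,0],[-1.5,-1.3,10],255]
    - [[0,0,0],[-1.5,-1.3,20],255]
    - [[0,0,0],[-1.5,-1.3,27],255]
    - [[0,0,0],[-1.5,-1.3,28],255]
    - [[0,0,0],[-1.5,-1.3,28],255]
    - [[0,0,0],[-1.5,-1.3,28],255]
    - [[0,0,0],[-1.5,-1.3,28],255]

```text
t: 12.9
ee_pos: [0.5228, -0.2004, 0.0698]
ee_rot: [0.691, 0.723, 0.0, 0.0]
force: [0.1, 0.9, 0.2]
width: 0.32
```

Run:
```python
from h import *
go(523.3,-200,66.8,2.5)
```

```text
t 12.9 pos [ 522.8279 -200.4422   69.826 ] jaw 2.53 q6 -0.56 w 0.32024082444307794 F [0.1039 0.8619 0.1844] -> rz 0.03 shift [0.4 0.5 3. ] tilt [ 0.0007 -0.0004]
```

Request:
drive_tool:
  moves:
    - [[0,0,0],[0.4,0.4,1.5],255]
    - [[0,0,0],[0.4,0.4,2.7],255]
    - [[0,0,0],[0.4,0.4,2.7],255]
    - [[0,0,0],[0.4,0.4,2.7],255]
    - [[0,0,0],[0.4,0.4,2.7],120]
    - [[0,0,0],[0.4,0.4,2.7],60]
    - [[0,0,0],[0.4,0.4,2.7],0]
    - [[0,0,0],[0.4,0.4,2.7],0]
    - [[0,0,0],[0.4,0.4,2.7],0]
    - [[0,0,0],[0.4,0.4,-10],0]
    - [[0,0,0],[0.4,0.4,-40],0]
    - [[0,0,0],[0.4,0.4,-75],0]

```text
t: 14.1
ee_pos: [0.5218, -0.1992, 0.1447]
ee_rot: [0.691, 0.723, -0.0, -0.001]
force: [0.6, -0.0, 0.1]
width: 0.961
```

Run:
```python
from h import *
go(607.5,206.2,100,13.2)
```

```text
t 14.1 pos [ 521.8146 -199.2245  144.7294] jaw 2.53 q6 -0.56 w 0.9613607962480444 F [ 0.631  -0.0253  0.1009] -> rz -10.67 shift [401.2 103.6  45.1] tilt [-0.0026  0.0015]
```

Request:
drive_tool:
  moves:
    - [[0,0,-1],[45,12,5],0]
    - [[0,0,-2],[92,24,15],0]
    - [[0,0,-4],[140,36,25],0]
    - [[0,0,-6],[188,48,35],0]
    - [[0,0,-8],[236,61,45],0]
    - [[0,0,-10.7],[284,73,45],0]
    - [[0,0,-10.7],[332,86,45],0]
    - [[0,0,-10.7],[375,97,45],0]
    - [[0,0,-10.7],[401,104,45],0]
    - [[0,0,-10.7],[401,104,45],0]
    - [[0,0,-10.7],[401,104,45],0]
    - [[0,0,-10.7],[401,104,45],0]

```text
t: 15.3
ee_pos: [0.609, 0.2043, 0.0998]
ee_rot: [0.621, 0.784, -0.0, 0.0]
force: [0.5, -0.2, 0.3]
width: 1.0
```

Run:
```python
from h import *
go(607.5,206.2,11,13.2)
t=snap("top","top4")
b,g,r=[x.astype(int) for x in cv2.split(t)]; H,S,V=hsv(t)
cv2.imwrite("pics/c4.png",cv2.resize(t[100:225,325:485],None,fx=5,fy=5,interpolation=cv2.INTER_CUBIC)[:600])
```

```text
t 15.3 pos [608.9958 204.2677  99.779 ] jaw 13.17 q6 -0.04 w 1.0002289082140146 F [ 0.4946 -0.1544  0.2749] -> rz -0.03 shift [ 2.3 -1.  88.8] tilt [-0.0001 -0.0005]
```

View pics/c4.png

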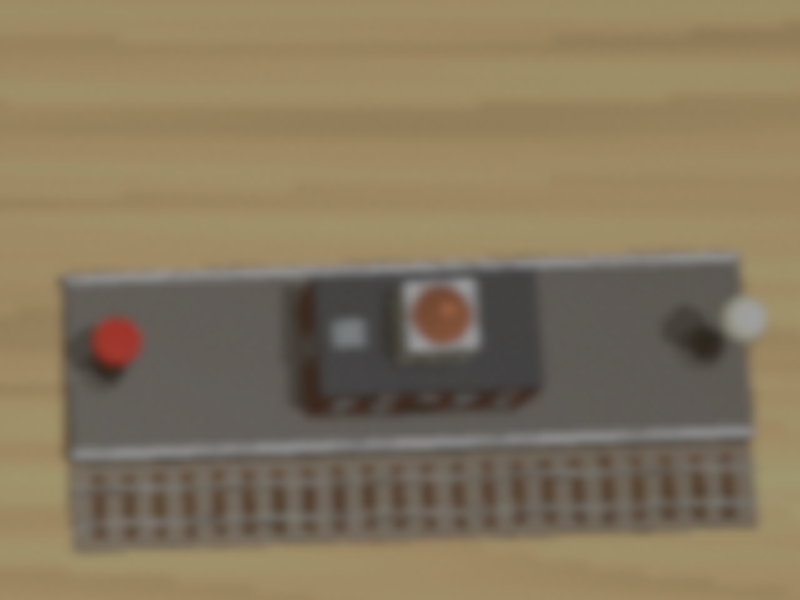

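The turret stands on the roof, its shoulder square spanning crop (404–480, 281–350). I'll compute the offset and grip the cabin.

Run:
```python
from h import *
t=cv2.imread("pics/top4.png"); H,S,V=hsv(t)
f=lambda u,v:(325+(u+.5)/5-.5,100+(v+.5)/5-.5)
q=np.array([at("top",f(*p),.094)*1000 for p in [(402,281),(479,279),(481,348),(406,351)]]); print(q.mean(0))
```

```text
[ 523.7472 -199.4734]
```

Request:
drive_tool:
  moves:
    - [[0,0,0],[2.3,-1,25],0]
    - [[0,0,0],[2.3,-1,55],0]
    - [[0,0,0],[2.3,-1,78],0]
    - [[0,0,0],[2.3,-1,87],0]
    - [[0,0,0],[2.3,-1,88.5],0]
    - [[0,0,0],[2.3,-1,88.5],0]
    - [[0,0,0],[2.3,-1,88.5],255]
    - [[0,0,0],[2.3,-1,88.5],255]
    - [[0,0,0],[2.3,-1,88.5],255]
    - [[0,0,0],[2.3,-1,88.5],255]
    - [[0,0,0],[2.3,-1,88.5],255]
    - [[0,0,0],[2.3,-1,88.5],255]
  force: 15

```text
t: 16.55
ee_pos: [0.6075, 0.2075, 0.011]
ee_rot: [0.621, 0.784, -0.0, 0.0]
force: [-0.3, 0.1, 0.1]
width: 0.526
```

Request:
drive_tool:
  moves:
    - [[0,0,0],[0,0,0],255]
    - [[0,0,0],[0,0,0],255]
    - [[0,0,0],[0,0,0],255]
    - [[0,0,0],[0,0,0],255]
    - [[0,0,0],[0,0,0],255]

```text
t: 17.05
ee_pos: [0.6074, 0.2074, 0.0108]
ee_rot: [0.621, 0.784, -0.0, -0.0]
force: [-0.3, -0.7, 0.1]
width: 0.383
```

Run:
```python
from h import *
go(519.3,-105,110,2.3)
```

```text
t 17.05 pos [607.4488 207.3945  10.848 ] jaw 13.23 q6 -0.04 w 0.3827034886187479 F [-0.3252 -0.7448  0.0564] -> rz 10.93 shift [-283.9 -157.3  -99.1] tilt [-0.0003 -0.    ]
```

Request:
drive_tool:
  moves:
    - [[0,0,0],[0,0,-15],255]
    - [[0,0,0],[0,0,-50],255]
    - [[0,0,1],[-10,-6,-85],255]
    - [[0,0,3],[-45,-25,-99],255]
    - [[0,0,5],[-85,-47,-99],255]
    - [[0,0,7],[-125,-69,-99],255]
    - [[0,0,9],[-165,-91,-99],255]
    - [[0,0,10.9],[-205,-114,-99],255]
    - [[0,0,10.9],[-245,-136,-99],255]
    - [[0,0,10.9],[-272,-151,-99],255]
    - [[0,0,10.9],[-282.7,-157,-99],255]
    - [[0,0,10.9],[-282.7,-157,-99],255]

```text
t: 18.25
ee_pos: [0.5196, -0.1051, 0.1109]
ee_rot: [0.694, 0.72, 0.0, 0.001]
force: [-0.1, 1.0, -1.0]
width: 0.385
```

Request:
drive_tool:
  moves:
    - [[0,0,0],[0,0,15],255]
    - [[0,0,0],[0,0,40],255]
    - [[0,0,0],[0,0,65],255]
    - [[0,0,0],[0,0,80],255]
    - [[0,0,0],[0,0,83],255]
    - [[0,0,0],[0,0,83],255]
    - [[0,0,0],[0,0,83],255]

```text
t: 18.95
ee_pos: [0.5207, -0.1033, 0.0281]
ee_rot: [0.692, 0.722, 0.001, 0.001]
force: [-0.7, -0.1, -1.0]
width: 0.382
```

Run:
```python
from h import *
go(519.5,-103.7,20,2.3)
a=snap("side")
cv2.imwrite("pics/s5.png",cv2.resize(a[195:345,290:430],None,fx=4,fy=4,interpolation=cv2.INTER_CUBIC))
```

```text
t 18.95 pos [ 520.6778 -103.3121   28.0556] jaw 2.39 q6 -0.4 w 0.38163756510272023 F [-0.6518 -0.1274 -0.967 ] -> rz 0.09 shift [-0.3 -1.2  8.1] tilt [ 0.002  -0.0005]
```

View pics/s5.png

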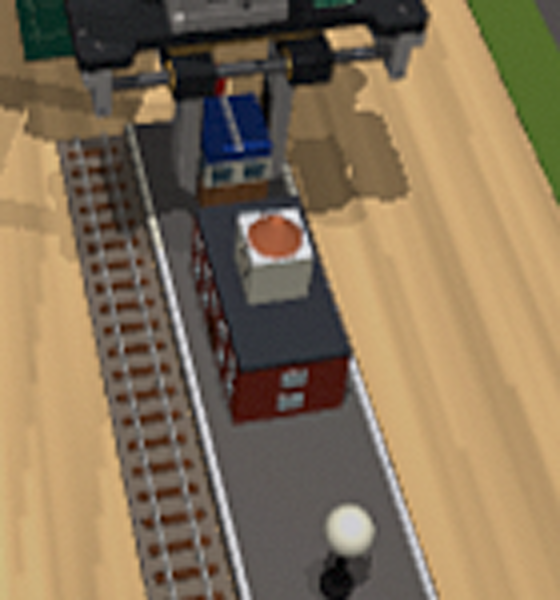

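The cabin hangs upright in line behind the house, roof at crop (237,128), and the turret is steady on the roof. Setting it down.

Request:
drive_tool:
  moves:
    - [[0,0,0],[-0.3,-1.0,4],255]
    - [[0,0,0],[-0.3,-1.0,7],255]
    - [[0,0,0],[-0.3,-1.0,8],255]
    - [[0,0,0],[-0.3,-1.0,8],255]
    - [[0,0,0],[-0.3,-1.0,8],255]
    - [[0,0,0],[-0.3,-1.0,8],120]
    - [[0,0,0],[-0.3,-1.0,8],60]
    - [[0,0,0],[-0.3,-1.0,8],0]
    - [[0,0,0],[-0.3,-1.0,8],0]
    - [[0,0,0],[-0.3,-1.0,8],0]
    - [[0,0,0],[-0.3,-1.0,-15],0]
    - [[0,0,0],[-0.3,-1.0,-50],0]

```text
t: 20.2
ee_pos: [0.5158, -0.1031, 0.075]
ee_rot: [0.693, 0.721, -0.001, -0.003]
force: [0.3, -0.2, -0.1]
width: 0.941
```

Request:
drive_tool:
  moves:
    - [[0,0,0],[0,0,-25],0]
    - [[0,0,0],[0,0,-40],0]
    - [[0,0,0],[0,0,-40],0]

```text
t: 20.5
ee_pos: [0.5207, -0.1048, 0.1197]
ee_rot: [0.693, 0.721, 0.001, 0.003]
force: [-0.0, -0.6, 0.8]
width: 0.996
```

Run:
```python
from h import *
go(485.9,95.5,100,0.5)
```

```text
t 20.5 pos [ 520.6564 -104.8499  119.7464] jaw 2.33 q6 -0.4 w 0.9959343718704795 F [-0.0068 -0.5502  0.7881] -> rz 1.83 shift [201.6 -26.7  19.1] tilt [ 0.0057 -0.0021]
```

Request:
drive_tool:
  moves:
    - [[0,0,0.5],[40,-5,0],0]
    - [[0,0,1],[85,-11,0],0]
    - [[0,0,1.8],[130,-17,5],0]
    - [[0,0,1.8],[175,-23,15],0]
    - [[0,0,1.8],[201.5,-27,20],0]
    - [[0,0,1.8],[201.5,-27,20],0]
    - [[0,0,1.8],[201.5,-27,20],0]
    - [[0,0,1.8],[201.5,-27,20],0]

```text
t: 21.3
ee_pos: [0.4835, 0.0952, 0.0967]
ee_rot: [0.704, 0.71, -0.0, 0.0]
force: [0.3, 0.1, -0.7]
width: 0.999
```

Run:
```python
from h import *
go(485.9,95.5,8,0.5)
t=snap("top","top5"); H,S,V=hsv(t)
m=roi(t,"",340,140,400,195)&(H>100)&(H<130)&(S>70)&(V>70)
print("cabin",rect(cv2.morphologyEx(m.astype(np.uint8),cv2.MORPH_CLOSE,np.ones((5,5))),"top",.066))
cv2.imwrite("pics/c5.png",cv2.resize(t[100:225,165:485],None,fx=2.5,fy=2.5,interpolation=cv2.INTER_CUBIC)[:600])
```

```text
t 21.3 pos [483.512   95.204   96.6815] jaw 0.48 q6 0.01 w 0.9985797316745775 F [ 0.3385  0.057  -0.7299] -> rz -0.02 shift [ 0.3  2.4 88.7] tilt [-0.0002 -0.0005]
cabin [ 519.0783 -103.7406   38.0076   40.8445    4.4167]
```

View pics/c5.png

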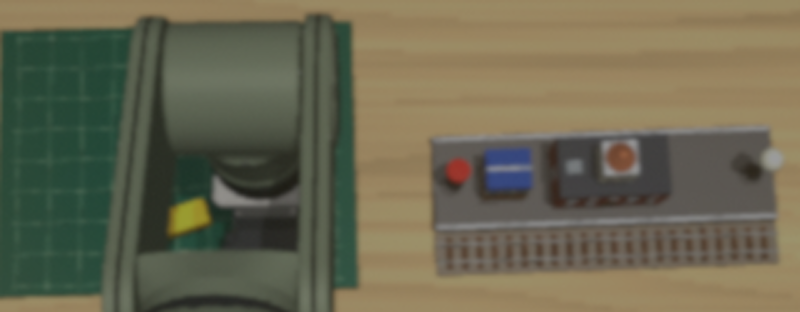

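The cabin stands between red lamp and house at crop (508,170), measured (519.1, −103.7) against a target of (519.4, −104.7). Gripping the shelter.

Request:
drive_tool:
  moves:
    - [[0,0,0],[0.3,2.2,25],0]
    - [[0,0,0],[0.3,2.2,55],0]
    - [[0,0,0],[0.3,2.2,78],0]
    - [[0,0,0],[0.3,2.2,87],0]
    - [[0,0,0],[0.3,2.2,88.5],0]
    - [[0,0,0],[0.3,2.2,88.5],0]
    - [[0,0,0],[0.3,2.2,88.5],255]
    - [[0,0,0],[0.3,2.2,88.5],255]
    - [[0,0,0],[0.3,2.2,88.5],255]
    - [[0,0,0],[0.3,2.2,88.5],255]
    - [[0,0,0],[0.3,2.2,88.5],255]
    - [[0,0,0],[0.3,2.2,88.5],255]
  force: 15

```text
t: 22.55
ee_pos: [0.4855, 0.0966, 0.0085]
ee_rot: [0.704, 0.71, 0.0, 0.0]
force: [-0.7, -0.5, 0.1]
width: 0.524
```

Request:
drive_tool:
  moves:
    - [[0,0,0],[0,0,0],255]
    - [[0,0,0],[0,0,0],255]
    - [[0,0,0],[0,0,0],255]
    - [[0,0,0],[0,0,0],255]
    - [[0,0,0],[0,0,0],255]
    - [[0,0,0],[0,0,0],255]

```text
t: 23.15
ee_pos: [0.4854, 0.0965, 0.0084]
ee_rot: [0.704, 0.71, -0.0, -0.0]
force: [0.6, 0.0, 0.3]
width: 0.361
```

Run:
```python
from h import *
go(527.1,-294.9,160,2.3)
```

```text
t 23.15 pos [485.4104  96.4966   8.4093] jaw 0.53 q6 0.01 w 0.36062989380412597 F [0.6069 0.0447 0.2629] -> rz -1.77 shift [-391.8   38.1 -151.6] tilt [-0.0001  0.    ]
```

Request:
drive_tool:
  moves:
    - [[0,0,0],[0,0,-15],255]
    - [[0,0,0],[0,0,-55],255]
    - [[0,0,0],[0,0,-100],255]
    - [[0,0,0],[-20,2,-135],255]
    - [[0,0,-0.5],[-60,6,-148],255]
    - [[0,0,-1],[-105,10,-148],255]
    - [[0,0,-1.8],[-150,15,-148],255]
    - [[0,0,-1.8],[-195,19,-148],255]
    - [[0,0,-1.8],[-240,23,-148],255]
    - [[0,0,-1.8],[-285,28,-148],255]
    - [[0,0,-1.8],[-330,32,-148],255]
    - [[0,0,-1.8],[-370,36,-148],255]

```text
t: 24.35
ee_pos: [0.5246, -0.2754, 0.1562]
ee_rot: [0.693, 0.721, -0.0, -0.0]
force: [0.5, -0.2, -0.1]
width: 0.363
```

Request:
drive_tool:
  moves:
    - [[0,0,0],[-20.8,1.7,0],255]
    - [[0,0,0],[-20.8,1.7,0],255]
    - [[0,0,0],[-20.8,1.7,30],255]
    - [[0,0,0],[-20.8,1.7,70],255]
    - [[0,0,0],[-20.8,1.7,105],255]
    - [[0,0,0],[-20.8,1.7,125],255]
    - [[0,0,0],[-20.8,1.7,130],255]
    - [[0,0,0],[-20.8,1.7,130],255]
    - [[0,0,0],[-20.8,1.7,130],255]

```text
t: 25.25
ee_pos: [0.5286, -0.2941, 0.028]
ee_rot: [0.692, 0.722, 0.0, 0.001]
force: [0.2, 0.2, -0.5]
width: 0.359
```

Run:
```python
from h import *
go(527.1,-293.9,17.6,2.3)
a=snap("side")
cv2.imwrite("pics/s6.png",cv2.resize(a[195:365,290:430],None,fx=3.5,fy=3.5,interpolation=cv2.INTER_CUBIC))
```

```text
t 25.25 pos [ 528.6222 -294.1037   28.0367] jaw 2.36 q6 -0.69 w 0.35941367576853034 F [ 0.1629  0.1866 -0.5387] -> rz 0.06 shift [ 0.3 -1.5 10.4] tilt [ 0.0022 -0.0015]
```

View pics/s6.png

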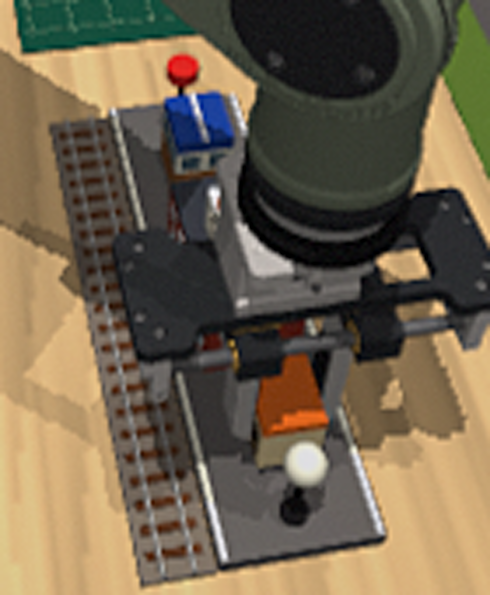

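The shelter is upright between the house and the white lamp, roof at crop (290,390), with the gripper clear of the lamp and turret. Setting it down.

Request:
drive_tool:
  moves:
    - [[0,0,0],[0.3,-1.2,5],255]
    - [[0,0,0],[0.3,-1.2,9],255]
    - [[0,0,0],[0.3,-1.2,10.3],255]
    - [[0,0,0],[0.3,-1.2,10.3],255]
    - [[0,0,0],[0.3,-1.2,10.3],255]
    - [[0,0,0],[0.3,-1.2,10.3],120]
    - [[0,0,0],[0.3,-1.2,10.3],60]
    - [[0,0,0],[0.3,-1.2,10.3],0]
    - [[0,0,0],[0.3,-1.2,10.3],0]
    - [[0,0,0],[0.3,-1.2,10.3],0]
    - [[0,0,0],[0.3,-1.2,-10],0]
    - [[0,0,0],[0.3,-1.2,-45],0]

```text
t: 26.5
ee_pos: [0.5237, -0.2918, 0.0687]
ee_rot: [0.693, 0.721, -0.0, -0.004]
force: [-0.4, -0.6, 0.6]
width: 0.919
```

Request:
drive_tool:
  moves:
    - [[0,0,0],[0,0,-45],0]
    - [[0,0,0],[0,0,-90],0]
    - [[0,0,0],[0,0,-120],0]
    - [[0,0,0],[45,0,-120],0]
    - [[0,0,0],[90,0,-120],0]
    - [[0,0,0],[135,0,-120],0]
    - [[0,0,0],[180,0,-120],0]
    - [[0,0,0],[225,0,-120],0]
    - [[0,0,0],[270,0,-120],0]
    - [[0,0,0],[315,0,-120],0]
    - [[0,0,0],[355,0,-120],0]
    - [[0,0,0],[355,0,-120],0]

```text
t: 27.7
ee_pos: [0.511, 0.0655, 0.1914]
ee_rot: [0.69, 0.723, 0.001, -0.001]
force: [0.3, -0.1, 0.3]
width: 0.999
```

Run:
```python
from h import *
t=snap("top","top6"); H,S,V=hsv(t); b,g,r=[x.astype(int) for x in cv2.split(t)]
R=lambda *k: roi(t,"",*k)
m=R(340,140,400,195)&(H>100)&(H<130)&(S>70)&(V>70)
print("cabin",rect(cv2.morphologyEx(m.astype(np.uint8),cv2.MORPH_CLOSE,np.ones((5,5))),"top",.066))
print("shelter",rect(R(430,145,475,195)&(H<25)&(S>120)&(V>85),"top",.050))
s=snap("side")
A=cv2.resize(t[130:220,325:485],None,fx=5,fy=5,interpolation=cv2.INTER_CUBIC)
cv2.imwrite("pics/c6.png",A)
cv2.imwrite("pics/s7.png",cv2.resize(s[120:370,230:430],None,fx=2.4,fy=2.4,interpolation=cv2.INTER_CUBIC))
go(0,0,0,0)
```

```text
cabin [ 519.6226 -104.3491   36.5334   40.3231    0.2552]
shelter [ 526.685  -293.8542   36.3644   48.6569    5.5356]
t 27.8 pos [511.6296  61.7261 191.4265] jaw 2.47 q6 -0.09 w 1.0017930021110009 F [-0.1768 -0.4642 -0.3174] -> rz 2.47 shift [ -39.5 -513.8  191.4] tilt [ 0.     -0.0006]
```

View pics/c6.png

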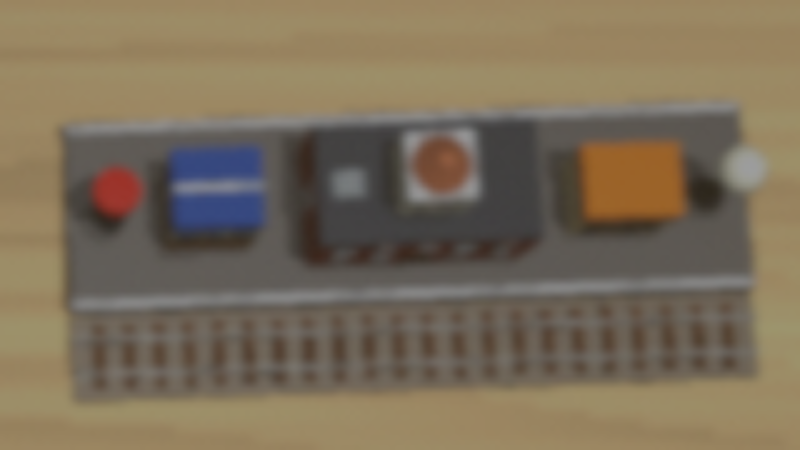

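View pics/s7.png

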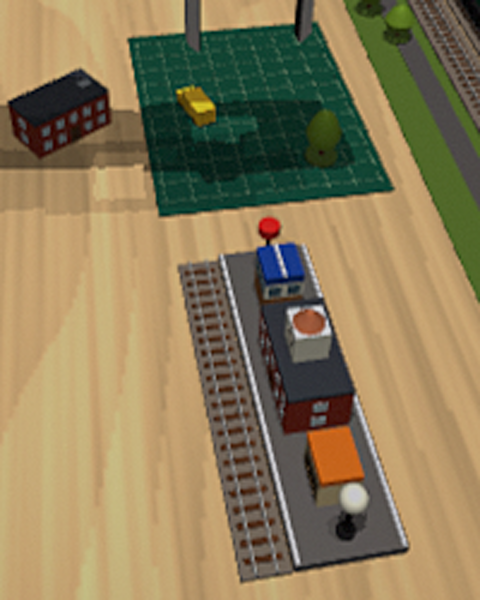

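All four pieces stand in line: cabin roof at (217,190), turret at (440,165) on the house roof and shelter at (632,181), between the lamps at (116,192) and (744,170) in the top crop. The side crop shows everything upright, with the tree and van still on the mat. Handing in.

```bash
python3 -c "
from station import order
print(order.close_job())"
```

```text
the job is handed in; nothing more can be done
None
```

The station is set out and handed in at about 28 s of the 118 s allowed. I placed the house first (the one on the mat, the farthest left of those that look just like it), then the turret, cabin and shelter.

Last checks:

| Piece | Measured position (mm) | Compared with |
|---|---|---|
| House | (522.4, −199.7) from its roof corners | platform centre (522.5, −199.2) from its corners |
| Turret | (523.7, −199.5) | house centre; within about 1.5 mm |
| Cabin | (519.6, −104.3) | target (519.5, −105.1) |
| Shelter | (526.7, −293.9) | target (527.1, −294.9) |

- **Final views:** all four pieces stand upright in line, the gripper is clear of everything, and the tree and van are still on the mat. I didn't re-measure the tree and van.
- **Estimates that disagreed:** the methods differed by 1–3 mm on the house and platform centre. The roof mask, for instance, gave the house as (525.1, −200.4). The roof angles of cabin (0.3°, earlier 4.4°) and shelter (5.5°) scattered around the platform's 2.3°. I put that down to pixel noise, since both were released with the jaws at about 2.3°.

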